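# Heft four look-alike tins and put the loaded one in the tray

## Task

One of the four closed tins along the front of the table still holds a stack of steel change parts for the labeller, the other three are empty. Find it by lifting the tins and comparing their weight, and set it down gently, upright, in the shallow steel tray. Each of the other tins must end standing upright on the table where it stood, and the paper roll and the marker are to be left alone.

Things in the scene. Friction and masses are not known exactly. Their poses are not given: they have to be found in the camera images.
- tin_1: One of four identical closed round metal tins (do not open), upright in a row along the table's front edge, two left, two right. 56 mm across, 90 mm high; the straight slip lid is the top 30 mm. Origin: centre of the underside; z up its axis. An empty tin weighs 0.17 to 0.23 kg, the loaded one 0.59 to 0.81 kg; any may be the loaded one. Contents hidden, loose low inside (up to 4 mm of play).
- tin_2: One of four identical closed round metal tins (do not open), upright in a row along the table's front edge, two left, two right. 56 mm across, 90 mm high; the straight slip lid is the top 30 mm. Origin: centre of the underside; z up its axis. An empty tin weighs 0.17 to 0.23 kg, the loaded one 0.59 to 0.81 kg; any may be the loaded one. Contents hidden, loose low inside (up to 4 mm of play).
- tin_3: One of four identical closed round metal tins (do not open), upright in a row along the table's front edge, two left, two right. 56 mm across, 90 mm high; the straight slip lid is the top 30 mm. Origin: centre of the underside; z up its axis. An empty tin weighs 0.17 to 0.23 kg, the loaded one 0.59 to 0.81 kg; any may be the loaded one. Contents hidden, loose low inside (up to 4 mm of play).
- tin_4: One of four identical closed round metal tins (do not open), upright in a row along the table's front edge, two left, two right. 56 mm across, 90 mm high; the straight slip lid is the top 30 mm. Origin: centre of the underside; z up its axis. An empty tin weighs 0.17 to 0.23 kg, the loaded one 0.59 to 0.81 kg; any may be the loaded one. Contents hidden, loose low inside (up to 4 mm of play).
- tray: Shallow open tray of bare steel sheet, 144 x 214 mm over the rim, 34 mm high, walls and floor 2 mm thick, fixed on the table at the robot's left, behind the left tins. Origin: centre of the underside; x along its short side (inside 136 mm), y along its long side (inside 206 mm), z up.
- liner_roll: bystander: white paper roll standing on end, 68 mm across, 46 mm high, between the tins at the front edge; origin: centre of its underside. Leave it alone.
- marker: bystander: marker pen, 135 mm long, 17 mm thick, lying along the front edge between the tins; origin: under the middle of it. Leave it alone.
- labeller: Fixed obstacle: tabletop labelling machine close behind the tin row (its foot begins about 430 mm ahead of the robot), from just right of the tray to the right end of the table; sloping control panel up to 200 mm high, columns up to 510 mm. Origin: under its middle, at table level. Carry tins round in front of it or above the panel. Along the row each tin has 45 mm free on both sides.

How it is judged:
By the outcome, as a careful person would: the job done as asked, in the order asked, and still so for the second after the job is handed in, with the robot touching nothing.
It also fails if it takes over 72 s, if anything falls off the work surface, if the arm or the gripper's body presses on something with over 40 N, if the wrist force passes 120 N, or if a joint passes its speed limit or range.

## Robot

A 6-joint arm with a two-finger parallel gripper is mounted at the origin on a cart in front of the work surface, level with it; the furniture and walls round the work are solid. World frame = base frame: x ahead of the robot, y to its left, z up, the work surface at z = 0. Lengths are in mm, angles in rad, forces in N, time in s.
With the tool pointing down it reaches from about 300 to 775 mm from the base axis. Payload 14.6 kg.
Tool frame: the origin (TCP) lies between the finger pads; the fingertips stand manip.finger_overhang ahead of it and the grasp point (between the pads) lies 2 mm behind it (manip.finger_overhang is the distance from the TCP to the fingertips, in mm); z points along the fingers, y is the direction in which the jaws open and shut (so a half turn about z gives the same grasp; the last joint's range is limited). The gripper opens to 94 mm and grips with 3 to 60 N. Pads are 16 mm wide; open, the fingers measure 119 mm over their backs; the gripper's body (75 mm by 177 mm) begins 78 mm behind the grasp point.
Start: joints at [-1.183, 0.3, 1.521, -0, 1.321, -0.067], TCP at [241.597, -494.085, 222.446] pointing down, gripper open.
Joint ranges: [-3.03, 3.03], [-0.79, 2.21], [0.23, 2.52], [-1.04, 4.18], [0, 3.07], [-2.55, 2.55]. Speed limits (rad/s): [2.22, 2.22, 2.57, 3.14, 3.14, 3.14].

## Interface

Orientations are given as [roll, pitch, yaw] about the fixed x, y, z axes, in that order (R = Rz(yaw) Ry(pitch) Rx(roll)).
In Python, from cell import manip gives the robot as it stands.
- The arm moves only by the tool drive_tool, never from a script. Its argument "steps" is a list of rows, each an object with "delta_pos": the shift along the world's x, y, z in mm, a list of three; "yaw": the turn about the world's z in rad; "hand": the finger opening in mm, from 0 to 94. A call has 1 to 5 rows; each row shifts and turns the commanded pose from where the row before left it; what a row does not reach is not made up. A row lasts 1/12 s, in which the tool goes at most 41.7 mm and 7.16 degrees, less where a joint would pass 70% of its speed; a pose out of reach is approached as far as the arm can. A call is refused whole if a number of a shift passes 41.7 or a number of a turn 0.125, either way. A call with a gripper value outside its range is refused whole. The fingers move at their own pace and stop on an object; "squeeze" is the grip in N (left out, the last holds). Time passes only in rows, so rows that do not move let the fingers close. It gives the time, the measured TCP pose, the force and the opening at its end, in the units of the state.
- manip.read_state(): the state, without advancing time (a new reading comes with each control period).
- manip.camera(name): name is "scene" or "top"; returns a dict with "frame" (384x512x3 uint8, red, green, blue), "range_z" (384x512 float32, mm along the optical axis (not along the pixel's ray), 0 where there is no reading), "intrinsics" (3x3 intrinsics, pixels), "position" and "attitude" of the camera in the world. Camera axes: x right, y down, z forward; pixel columns grow to the right and rows downward; lengths in mm; the calibration is good to about 2 mm. A picture is of the moment at which its call begins.
- manip.sign_off(): hands the job in, once; it reports no verdict.
The state is a dict: "clock": time; "joints": joint angles; "qd": joint speeds; "effort": joint torques, N m; "eef_pos": TCP position; "eef_rot": TCP orientation; "wrist_force": force on the tool from outside, world axes, zero at the start; "moment": the same for the moment, N m; "finger_gap": finger opening in mm.
Only numpy, scipy, OpenCV 4.12 (cv2) and the standard library are available. Lean on these libraries where they do the work, as an engineer would, in place of code of your own. Each camera call takes 0.05 s, during which the arm holds its last target.

## Working session

There is one attempt and no reset: what is moved stays moved. The work goes in short steps, Python scripts to look and compute and a tool call to move; the robot and the scene stay as the last step left them, time stands still between calls to the robot, and variables do not carry over. Pictures are saved under pics/ and viewed, and the job is handed in when it is done.

Besides the shell and the picture viewer there is one more tool, called after "Request:" as name(argument=value, ...) on one line, values as JSON. drive_tool: Moves the arm, as the interface text tells. Its arguments: {"type":"object","properties":{"steps":{"type":"array"},"squeeze":{"type":"number"}},"required":["steps"]}

```bash
mkdir -p pics; ls; python3 - <<'E'
from cell import manip
import cv2,numpy as np
print(manip.read_state(), manip.finger_overhang)
for n in("scene","top"):
    c=manip.camera(n)
    cv2.imwrite(f"pics/{n}0.png",c["frame"][:,:,::-1]); np.savez(f"{n}0.npz",**{k:v for k,v in c.items()})
    print(n,c["intrinsics"],c["position"],c["attitude"])
E
```

```text
pics
{'clock': 0.0, 'joints': array([-1.18257843e+00,  3.00479767e-01,  1.52156592e+00, -1.37835935e-05,
        1.32066775e+00, -6.66097289e-02]), 'qd': array([-3.23541269e-04, -4.28858165e-05,  8.55493542e-04,  6.07336606e-04,
        3.97496585e-04, -6.34923100e-04]), 'effort': array([ 2.17616471e-03, -5.31791389e+01, -3.52732801e+01,  7.08642486e-02,
        2.43728334e-02, -1.34745628e-04]), 'eef_pos': array([ 241.52157015, -493.87751312,  221.88797133]), 'eef_rot': array([-3.14047347e+00, -6.12784405e-05,  4.54831009e-01]), 'wrist_force': array([-0.26687184,  0.154666  ,  0.2859687 ]), 'moment': array([0.06752482, 0.06137052, 0.01200092]), 'finger_gap': 94.30764202394245} 17.0
scene [[496.31860996   0.         247.49649842]
 [  0.         496.31860996 193.47972787]
 [  0.           0.           1.        ]] [-410.83398622  698.62154022 1070.32294421] [-2.29531271  0.01356188 -2.19885017]
top [[368.42376746   0.         255.22990767]
 [  0.         368.42376746 187.93127937]
 [  0.           0.           1.        ]] [ 433.86734517   34.76137828 1141.0794995 ] [-3.02505850e+00 -1.42180266e-03 -1.57510200e+00]
```

View pics/scene0.png

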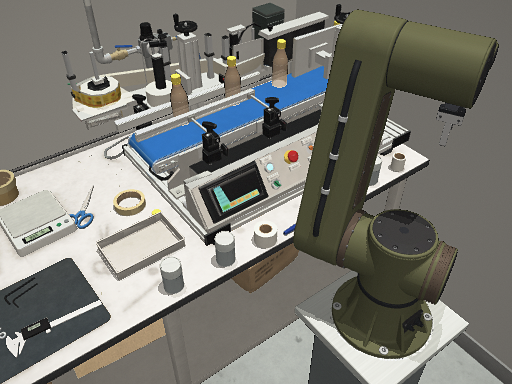

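View pics/top0.png

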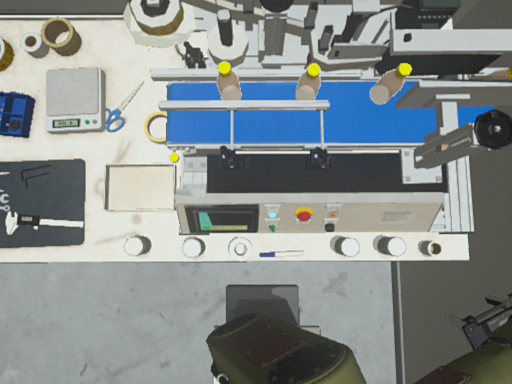

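The top view shows tins at about (137,246), (193,247), (346,246) and (391,246), the roll at (240,248), the marker near (281,254) and the tray at about (140,187). A brown object sits at (430,248). I'll measure these with depth.

```bash
cat > h.py <<'E'
import numpy as np,cv2
from scipy.spatial.transform import Rotation as R
def cloud(c):
    d=c["range_z"].astype(float);K=c["intrinsics"]
    v,u=np.mgrid[0:d.shape[0],0:d.shape[1]]
    p=np.stack([(u-K[0,2])/K[0,0]*d,(v-K[1,2])/K[1,1]*d,d],-1)
    return p@R.from_euler("xyz",c["attitude"]).as_matrix().T+c["position"]
E
python3 - <<'E'
from h import *
for n in("top","scene"):
    c=dict(np.load(n+"0.npz"));P=cloud(c);z=P[...,2]
    print(n)
    m=((z>20)&(z<130)&(P[...,0]<425)&(P[...,0]>250)&(c["range_z"]>0)).astype(np.uint8)
    k,l,s,ce=cv2.connectedComponentsWithStats(m)
    for i in range(1,k):
        if s[i,4]<60: continue
        Q=P[l==i]; zt=np.percentile(Q[:,2],90)
        T=Q[Q[:,2]>zt-5].astype(np.float32)
        (cx,cy),r=cv2.minEnclosingCircle(T[:,:2].copy())
        print(ce[i].round(),s[i,4],"ztop",zt.round(1),"med",np.median(T,0).round(1),"circ",round(cx,1),round(cy,1),round(r,1),"min/max",Q.min(0).round(),Q.max(0).round())
c=dict(np.load("top0.npz"));P=cloud(c)
for (u,v) in [(140,187),(107,187),(173,187),(140,166),(140,210),(140,256),(220,248),(180,215),(210,232),(330,232),(300,200)]:print(u,v,P[v,u].round(1))
m=((P[...,2]>22)&(P[...,2]<45)&(P[...,0]>430)&(P[...,0]<680)&(P[...,1]>260)&(P[...,1]<520))
Q=P[m];print(np.percentile(Q,[1,99],axis=0).round(1))
im=c["frame"][:,:,::-1];cv2.imwrite("pics/crop1.png",cv2.resize(im[140:270,90:290],None,fx=4,fy=4,interpolation=cv2.INTER_CUBIC))
cv2.imwrite("pics/crop2.png",cv2.resize(im[180:270,260:460],None,fx=4,fy=4,interpolation=cv2.INTER_CUBIC))
E
```

```text
top
[502. 262.] 1090 ztop 91.9 med [ 370.  -679.5   93.6] circ 342.4 -677.9 80.3 min/max [ 250. -684.   20.] [ 425. -676.  111.]
[136. 245.] 418 ztop 91.3 med [393.7 378.2  89.1] circ 395.0 377.7 27.3 min/max [367. 350.  22.] [421. 404.  96.]
[240. 249.] 334 ztop 48.5 med [381.9  78.   46.4] circ 382.7 76.7 34.0 min/max [350.  43.  23.] [417. 111.  51.]
[348. 246.] 387 ztop 90.8 med [ 390.7 -234.9   88.6] circ 390.3 -235.4 27.8 min/max [ 362. -264.   22.] [ 416. -208.   94.]
[393. 246.] 436 ztop 90.3 med [ 390.2 -366.3   88.2] circ 390.5 -366.7 28.1 min/max [ 364. -395.   20.] [ 418. -339.   93.]
[193. 247.] 355 ztop 91.0 med [389.8 214.3  88.8] circ 388.7 213.5 27.5 min/max [362. 186.  21.] [415. 240.  95.]
[433. 248.] 184 ztop 49.0 med [ 382.4 -492.9   47.7] circ 382.4 -493.9 22.6 min/max [ 361. -515.   20.] [ 403. -471.   51.]
scene
[449. 137.] 1077 ztop 115.6 med [ 305.5 -680.   119.5] circ 337.5 -681.6 86.5 min/max [ 250. -689.   20.] [ 425. -669.  130.]
[399. 159.] 161 ztop 46.0 med [ 379.9 -489.6   44.4] circ 382.6 -492.7 25.8 min/max [ 356. -518.   20.] [ 403. -465.   51.]
[376. 168.] 158 ztop 86.0 med [ 373.7 -376.5   85.3] circ 382.3 -372.6 28.6 min/max [ 359. -397.   20.] [ 399. -345.   89.]
[265. 231.] 422 ztop 45.7 med [380.8  78.   43.9] circ 381.3 76.5 36.3 min/max [346.  40.  20.] [418. 112.  50.]
[223. 244.] 619 ztop 87.9 med [387.5 214.8  86.3] circ 402.4 214.5 43.5 min/max [357. 171.  20.] [425. 254.  94.]
[171. 272.] 604 ztop 88.4 med [392.1 379.   86.9] circ 393.9 379.7 28.9 min/max [364. 353.  21.] [420. 407.  93.]
140 187 [571.7 391.5   1.2]
107 187 [570.5 488.7  14.7]
173 187 [567.5 281.8  32.2]
140 166 [637.9 393.3   2.1]
140 210 [500.2 389.8  -0.9]
140 256 [ 3.598e+02  3.851e+02 -3.000e-01]
220 248 [382.8 141.3  -2. ]
180 215 [477.1 233.3 159.2]
210 232 [431.8 158.8 111.1]
330 232 [ 430.  -197.6   -3.7]
300 200 [512.6 -81.9 197.7]
[[498.6 277.7  22.7]
 [642.1 491.8  37.9]]
```

View pics/crop1.png

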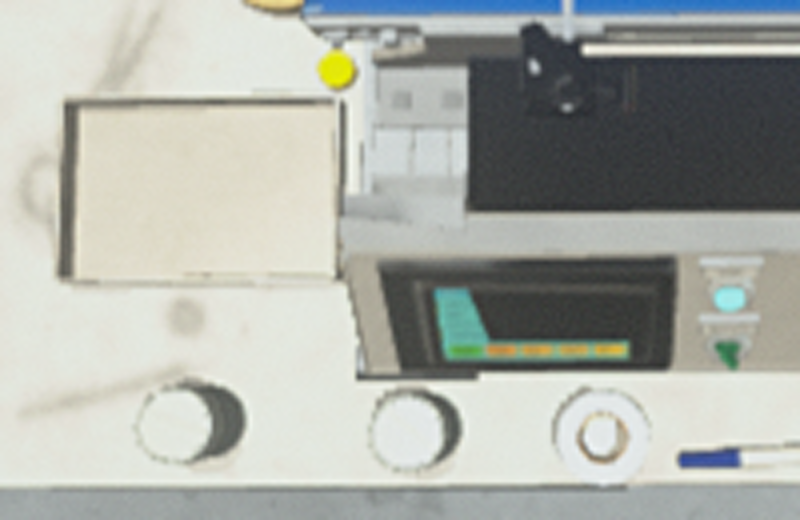

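View pics/crop2.png

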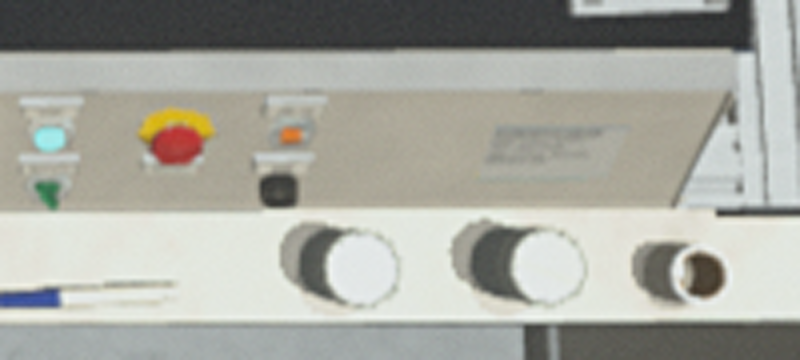

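Tin centres from the top view (x,y): A (394.5,378), B (389,214), C (390.5,-235), D (390.5,-367). All their tops are near 90 mm, and the tray centre is at about (570,385). Before moving I'll check the panel profile. I need to grip below the lid (z<60).

```bash
python3 - <<'E'
from h import *
for n in("top","scene"):
    c=dict(np.load(n+"0.npz"));P=cloud(c)
    for y in (-420,-367,-300,-235,214,255):
        m=(abs(P[...,1]-y)<12)&(P[...,0]>422)&(P[...,0]<540)&(P[...,2]>10);Q=P[m]
        print(n,y,[(z,Q[(Q[:,2]>z)&(Q[:,2]<z+20)][:,0].min().round() if ((Q[:,2]>z)&(Q[:,2]<z+20)).any() else None) for z in (10,30,50,70,90,110,130,150,170,190)])
E
```

```text
top -420 [(10, None), (30, None), (50, None), (70, None), (90, np.float64(432.0)), (110, np.float64(438.0)), (130, np.float64(456.0)), (150, np.float64(469.0)), (170, np.float64(487.0)), (190, np.float64(501.0))]
top -367 [(10, None), (30, None), (50, None), (70, None), (90, np.float64(432.0)), (110, np.float64(438.0)), (130, np.float64(454.0)), (150, np.float64(470.0)), (170, np.float64(485.0)), (190, np.float64(502.0))]
top -300 [(10, None), (30, None), (50, None), (70, None), (90, np.float64(433.0)), (110, np.float64(438.0)), (130, np.float64(454.0)), (150, np.float64(470.0)), (170, np.float64(488.0)), (190, np.float64(504.0))]
top -235 [(10, None), (30, None), (50, None), (70, None), (90, np.float64(433.0)), (110, np.float64(436.0)), (130, np.float64(455.0)), (150, np.float64(470.0)), (170, np.float64(488.0)), (190, np.float64(502.0))]
top 214 [(10, None), (30, None), (50, None), (70, np.float64(426.0)), (90, np.float64(426.0)), (110, np.float64(432.0)), (130, np.float64(448.0)), (150, np.float64(461.0)), (170, np.float64(479.0)), (190, np.float64(491.0))]
top 255 [(10, None), (3
[... 477 characters left out ...]
one), (110, None), (130, None), (150, None), (170, None), (190, None)]
scene -235 [(10, None), (30, None), (50, None), (70, None), (90, None), (110, None), (130, None), (150, None), (170, None), (190, np.float64(520.0))]
scene 214 [(10, None), (30, np.float64(425.0)), (50, np.float64(424.0)), (70, np.float64(423.0)), (90, np.float64(426.0)), (110, np.float64(430.0)), (130, np.float64(445.0)), (150, np.float64(461.0)), (170, np.float64(479.0)), (190, np.float64(491.0))]
scene 255 [(10, None), (30, np.float64(424.0)), (50, np.float64(423.0)), (70, np.float64(422.0)), (90, np.float64(435.0)), (110, None), (130, np.float64(465.0)), (150, np.float64(470.0)), (170, np.float64(500.0)), (190, None)]
```

Request:
drive_tool(steps=[{"delta_pos": [30, 25, 0], "yaw": -0.11, "hand": 94}, {"delta_pos": [30, 25, 0], "yaw": -0.115, "hand": 94}, {"delta_pos": [30, 25, 0], "yaw": -0.115, "hand": 94}, {"delta_pos": [30, 26, 0], "yaw": -0.115, "hand": 94}, {"delta_pos": [29, 26, 0], "yaw": 0, "hand": 94}], squeeze=40)

```text
clock: 0.52
eef_pos: [389.6, -367.5, 222.2]
eef_rot: [-3.141, 0.0, 0.0]
wrist_force: [1.3, -0.6, 0.3]
finger_gap: 93.8
```

```bash
python3 - <<'E'
from h import *
from cell import manip
for n in("scene","top"):
    c=manip.camera(n);im=c["frame"][:,:,::-1]
    if n=="scene": im=cv2.resize(im[60:220,290:490],None,fx=4,fy=4,interpolation=cv2.INTER_CUBIC)
    cv2.imwrite(f"pics/{n}1.png",im[:600])
E
```

```text
(no output)
```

View pics/scene1.png

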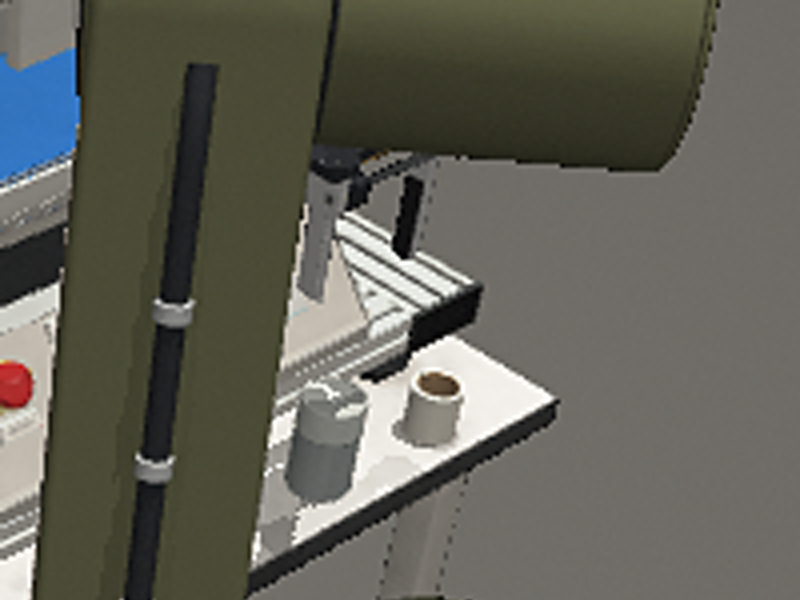

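View pics/top1.png

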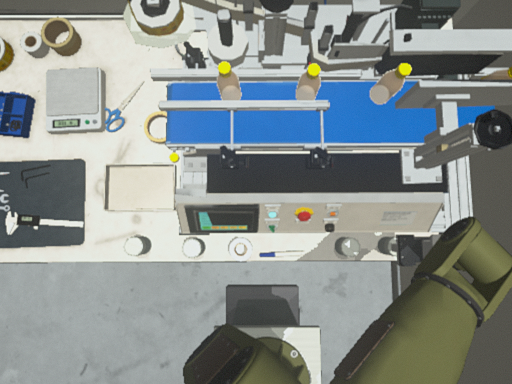

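The scene view shows the jaws over tin D with the opening along the row. In the top view the gripper body at about (408,250) clears the labeller. Lowering.

Request:
drive_tool(steps=[{"delta_pos": [1, 0, -40], "yaw": 0, "hand": 94}, {"delta_pos": [0, 0, -40], "yaw": 0, "hand": 94}, {"delta_pos": [0, 0, -40], "yaw": 0, "hand": 94}, {"delta_pos": [0, 0, -35], "yaw": 0, "hand": 94}, {"delta_pos": [0, 0, -28], "yaw": 0, "hand": 94}])

```text
clock: 1.03
eef_pos: [388.4, -368.4, 36.5]
eef_rot: [-3.14, 0.002, 0.008]
wrist_force: [0.4, -0.7, -0.2]
finger_gap: 94.2
```

Request:
drive_tool(steps=[{"delta_pos": [0, 0, 0], "yaw": 0, "hand": 94}, {"delta_pos": [0, 0, 0], "yaw": 0, "hand": 70}, {"delta_pos": [0, 0, 0], "yaw": 0, "hand": 62}, {"delta_pos": [0, 0, 0], "yaw": 0, "hand": 58}, {"delta_pos": [0, 0, 0], "yaw": 0, "hand": 50}])

```text
clock: 1.45
eef_pos: [390.1, -369.6, 41.3]
eef_rot: [3.139, -0.002, 0.008]
wrist_force: [0.4, 0.2, 0.4]
finger_gap: 70.5
```

Request:
drive_tool(steps=[{"delta_pos": [0, 0, 0], "yaw": 0, "hand": 45}, {"delta_pos": [0, 0, 0], "yaw": 0, "hand": 45}, {"delta_pos": [0, 0, 0], "yaw": 0, "hand": 45}, {"delta_pos": [0, 0, 0], "yaw": 0, "hand": 45}])

```text
clock: 1.78
eef_pos: [389.8, -369.2, 40.3]
eef_rot: [3.141, -0.001, 0.008]
wrist_force: [-0.6, 0.7, 7.5]
finger_gap: 57.5
```

Request:
drive_tool(steps=[{"delta_pos": [0, 0, 0], "yaw": 0, "hand": 45}, {"delta_pos": [0, 0, 0], "yaw": 0, "hand": 45}, {"delta_pos": [0, 0, 0], "yaw": 0, "hand": 45}, {"delta_pos": [0, 0, 0], "yaw": 0, "hand": 45}])

```text
clock: 2.12
eef_pos: [389.8, -369.1, 40.3]
eef_rot: [3.141, -0.001, 0.008]
wrist_force: [-0.9, 0.6, 7.1]
finger_gap: 57.3
```

```bash
python3 - <<'E'
from cell import manip
print(manip.read_state())
E
```

```text
{'clock': 2.1167, 'joints': array([-8.26400658e-01,  4.94681718e-01,  1.71786059e+00,  3.78038929e-05,
        9.28071410e-01,  7.36571798e-01]), 'qd': array([-6.29889054e-04, -1.20079929e-03, -8.00797678e-06, -2.71845927e-04,
        1.35347668e-03, -2.21528080e-04]), 'effort': array([-6.05743553e-03, -5.32501030e+01, -2.66803837e+01,  4.57881848e-03,
       -5.85434362e-01, -3.25899641e-02]), 'eef_pos': array([ 389.826216  , -369.14892117,   40.27769486]), 'eef_rot': array([ 3.14088782e+00, -6.80035980e-04,  7.80146651e-03]), 'wrist_force': array([-0.94233737,  0.62879087,  7.14437855]), 'moment': array([ 0.3480946 ,  0.26268509, -0.04065591]), 'finger_gap': 57.28931885715173}
```

Request:
drive_tool(steps=[{"delta_pos": [0, 0, 3], "yaw": 0, "hand": 45}, {"delta_pos": [0, 0, 6], "yaw": 0, "hand": 45}, {"delta_pos": [0, 0, 8], "yaw": 0, "hand": 45}, {"delta_pos": [0, 0, 3], "yaw": 0, "hand": 45}, {"delta_pos": [0, 0, 0], "yaw": 0, "hand": 45}])

```text
clock: 2.53
eef_pos: [390.0, -369.3, 60.6]
eef_rot: [3.14, -0.001, 0.008]
wrist_force: [0.3, 0.2, -1.6]
finger_gap: 57.5
```

Request:
drive_tool(steps=[{"delta_pos": [0, 0, 0], "yaw": 0, "hand": 45}, {"delta_pos": [0, 0, 0], "yaw": 0, "hand": 45}, {"delta_pos": [0, 0, 0], "yaw": 0, "hand": 45}, {"delta_pos": [0, 0, 0], "yaw": 0, "hand": 45}])

```text
clock: 2.87
eef_pos: [389.5, -368.8, 59.2]
eef_rot: [-3.141, 0.0, 0.008]
wrist_force: [1.0, -0.2, -1.8]
finger_gap: 57.3
```

```bash
python3 - <<'E'
from h import *
from cell import manip
print(manip.read_state())
c=manip.camera("scene");im=c["frame"][:,:,::-1]
cv2.imwrite(f"pics/s2.png",cv2.resize(im[60:210,290:490],None,fx=4,fy=4,interpolation=cv2.INTER_CUBIC))
E
```

```text
{'clock': 2.8667, 'joints': array([-8.26424630e-01,  4.64508029e-01,  1.70976377e+00, -8.70868074e-06,
        9.67810179e-01,  7.36594890e-01]), 'qd': array([ 0.00175169, -0.00036129,  0.00093965,  0.00127052,  0.00190532,
        0.00069073]), 'effort': array([ 2.31141828e-03, -5.69222009e+01, -2.94239098e+01,  5.42533700e-02,
       -3.74607509e-02, -2.65186964e-05]), 'eef_pos': array([ 389.49225693, -368.8193364 ,   59.1823144 ]), 'eef_rot': array([-3.14123500e+00,  3.34024094e-04,  7.78180664e-03]), 'wrist_force': array([ 0.95895104, -0.18527967, -1.83277234]), 'moment': array([0.05506307, 0.00314577, 0.05524929]), 'finger_gap': 57.2924307812832}
```

View pics/s2.png

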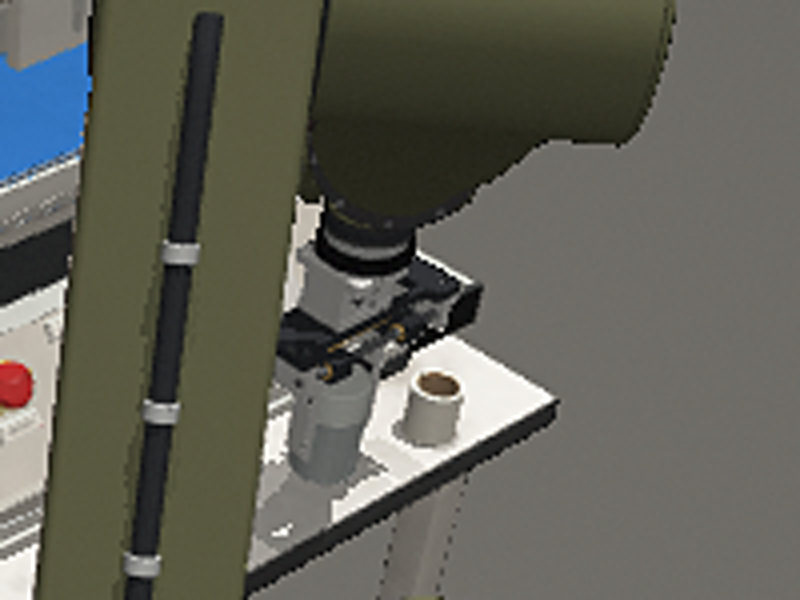

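Tin D lifted whole, body and lid, seen at about (330,430) in the crop. It weighs about 1.8 N, or 0.19 kg, so it is empty. Setting it back down.

Request:
drive_tool(steps=[{"delta_pos": [0, 0, -7], "yaw": 0, "hand": 45}, {"delta_pos": [0, 0, -6], "yaw": 0, "hand": 45}, {"delta_pos": [0, 0, -3], "yaw": 0, "hand": 45}, {"delta_pos": [0, 0, -2], "yaw": 0, "hand": 45}, {"delta_pos": [0, 0, -1], "yaw": 0, "hand": 45}])

```text
clock: 3.33
eef_pos: [389.4, -368.7, 40.3]
eef_rot: [-3.141, 0.001, 0.008]
wrist_force: [-4.8, 5.8, 13.0]
finger_gap: 57.4
```

Request:
drive_tool(steps=[{"delta_pos": [0, 0, 0], "yaw": 0, "hand": 45}, {"delta_pos": [0, 0, 0], "yaw": 0, "hand": 45}, {"delta_pos": [0, 0, 0], "yaw": 0, "hand": 45}])

```text
clock: 3.58
eef_pos: [389.6, -368.9, 40.4]
eef_rot: [3.142, -0.0, 0.008]
wrist_force: [-0.7, -0.0, -2.2]
finger_gap: 57.6
```

Request:
drive_tool(steps=[{"delta_pos": [0, 0, -0.5], "yaw": 0, "hand": 45}, {"delta_pos": [0, 0, -0.5], "yaw": 0, "hand": 45}, {"delta_pos": [0, 0, 0], "yaw": 0, "hand": 45}, {"delta_pos": [0, 0, 0], "yaw": 0, "hand": 45}])

```text
clock: 3.92
eef_pos: [389.6, -369.0, 40.3]
eef_rot: [3.141, -0.0, 0.008]
wrist_force: [-5.3, 3.7, 11.2]
finger_gap: 57.1
```

In contact. I'll release slowly and rise.

Request:
drive_tool(steps=[{"delta_pos": [0, 0, 0], "yaw": 0, "hand": 58}, {"delta_pos": [0, 0, 0], "yaw": 0, "hand": 62}, {"delta_pos": [0, 0, 0], "yaw": 0, "hand": 72}, {"delta_pos": [0, 0, 0], "yaw": 0, "hand": 85}, {"delta_pos": [0, 0, 0], "yaw": 0, "hand": 94}])

```text
clock: 4.33
eef_pos: [389.6, -369.0, 39.4]
eef_rot: [3.142, -0.0, 0.008]
wrist_force: [-0.2, -1.1, 0.2]
finger_gap: 78.6
```

Request:
drive_tool(steps=[{"delta_pos": [0, 0, 20], "yaw": 0, "hand": 94}, {"delta_pos": [0, 0, 35], "yaw": 0, "hand": 94}, {"delta_pos": [0, 0, 40], "yaw": 0, "hand": 94}, {"delta_pos": [0, 0, 40], "yaw": 0, "hand": 94}, {"delta_pos": [0, 20, 5], "yaw": 0, "hand": 94}])

```text
clock: 4.75
eef_pos: [391.0, -352.1, 186.2]
eef_rot: [3.134, -0.007, 0.006]
wrist_force: [1.0, -0.3, 0.3]
finger_gap: 94.3
```

```bash
python3 - <<'E'
from h import *
from cell import manip
print(manip.read_state()["eef_pos"],manip.read_state()["eef_rot"])
c=manip.camera("scene");im=c["frame"][:,:,::-1]
cv2.imwrite(f"pics/s3.png",cv2.resize(im[60:210,290:490],None,fx=4,fy=4,interpolation=cv2.INTER_CUBIC))
E
```

```text
[ 391.00157325 -352.05382606  186.16608418] [ 3.1341385  -0.00674722  0.00619768]
```

View pics/s3.png

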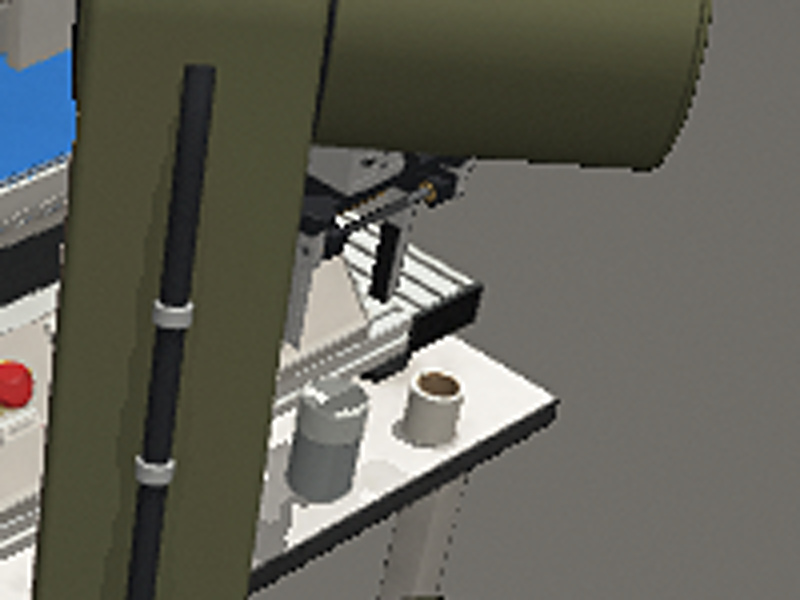

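Tin D stands upright where it was, at about (330,440) in the crop. Next is C at y=-235.

Request:
drive_tool(steps=[{"delta_pos": [0, 38, 0], "yaw": 0, "hand": 94}, {"delta_pos": [1, 38, 0], "yaw": -0.008, "hand": 94}, {"delta_pos": [0, 30, 0], "yaw": 0, "hand": 94}, {"delta_pos": [0, 8, 0], "yaw": 0, "hand": 94}, {"delta_pos": [0, 0, 0], "yaw": 0, "hand": 94}])

```text
clock: 5.22
eef_pos: [390.7, -233.5, 179.3]
eef_rot: [-3.142, 0.0, 0.002]
wrist_force: [0.4, -0.5, -0.2]
finger_gap: 93.9
```

Request:
drive_tool(steps=[{"delta_pos": [0, -1, -35], "yaw": 0, "hand": 94}, {"delta_pos": [0, 0, -40], "yaw": 0, "hand": 94}, {"delta_pos": [0, 0, -35], "yaw": 0, "hand": 94}, {"delta_pos": [0, 0, -22], "yaw": 0, "hand": 94}, {"delta_pos": [0, 0, -8], "yaw": 0, "hand": 94}])

```text
clock: 5.63
eef_pos: [389.1, -236.1, 36.0]
eef_rot: [-3.139, 0.004, -0.001]
wrist_force: [-0.1, -0.2, 0.2]
finger_gap: 93.7
```

Request:
drive_tool(steps=[{"delta_pos": [0, 0, 0], "yaw": 0, "hand": 75}, {"delta_pos": [0, 0, 0], "yaw": 0, "hand": 62}, {"delta_pos": [0, 0, 0], "yaw": 0, "hand": 58}, {"delta_pos": [0, 0, 0], "yaw": 0, "hand": 50}, {"delta_pos": [0, 0, 0], "yaw": 0, "hand": 45}])

```text
clock: 6.05
eef_pos: [391.1, -236.4, 40.5]
eef_rot: [3.14, -0.002, -0.0]
wrist_force: [0.5, -0.5, -0.0]
finger_gap: 64.3
```

Request:
drive_tool(steps=[{"delta_pos": [0, 0, 0], "yaw": 0, "hand": 45}, {"delta_pos": [0, 0, 0], "yaw": 0, "hand": 45}, {"delta_pos": [0, 0, 0], "yaw": 0, "hand": 45}, {"delta_pos": [0, 0, 0], "yaw": 0, "hand": 45}, {"delta_pos": [0, 0, 0], "yaw": 0, "hand": 45}])

```text
clock: 6.47
eef_pos: [390.9, -236.2, 40.1]
eef_rot: [3.141, -0.001, -0.0]
wrist_force: [-1.3, -0.4, 6.9]
finger_gap: 55.7
```

Request:
drive_tool(steps=[{"delta_pos": [0, 0, 3], "yaw": 0, "hand": 45}, {"delta_pos": [0, 0, 6], "yaw": 0, "hand": 45}, {"delta_pos": [0, 0, 8], "yaw": 0, "hand": 45}, {"delta_pos": [0, 0, 3], "yaw": 0, "hand": 45}, {"delta_pos": [0, 0, 0], "yaw": 0, "hand": 45}])

```text
clock: 6.88
eef_pos: [391.0, -236.2, 60.5]
eef_rot: [3.141, -0.001, -0.0]
wrist_force: [0.8, -0.2, -1.2]
finger_gap: 55.7
```

Request:
drive_tool(steps=[{"delta_pos": [0, 0, 0], "yaw": 0, "hand": 45}, {"delta_pos": [0, 0, 0], "yaw": 0, "hand": 45}, {"delta_pos": [0, 0, 0], "yaw": 0, "hand": 45}, {"delta_pos": [0, 0, 0], "yaw": 0, "hand": 45}])

```text
clock: 7.22
eef_pos: [390.5, -235.9, 59.2]
eef_rot: [-3.141, 0.0, -0.0]
wrist_force: [0.4, 0.6, -2.0]
finger_gap: 55.6
```

Request:
drive_tool(steps=[{"delta_pos": [0, 0, 0], "yaw": 0, "hand": 45}, {"delta_pos": [0, 0, 0], "yaw": 0, "hand": 45}])

```text
clock: 7.38
eef_pos: [390.5, -235.9, 59.3]
eef_rot: [-3.141, 0.0, -0.0]
wrist_force: [-0.3, -0.6, -1.9]
finger_gap: 55.6
```

C is about 1.9 N, also empty. Setting it back.

Request:
drive_tool(steps=[{"delta_pos": [0, 0, -7], "yaw": 0, "hand": 45}, {"delta_pos": [0, 0, -6], "yaw": 0, "hand": 45}, {"delta_pos": [0, 0, -3], "yaw": 0, "hand": 45}, {"delta_pos": [0, 0, -2], "yaw": 0, "hand": 45}, {"delta_pos": [0, 0, -1], "yaw": 0, "hand": 45}])

```text
clock: 7.8
eef_pos: [390.4, -235.8, 40.1]
eef_rot: [-3.141, 0.001, -0.0]
wrist_force: [-6.0, 4.8, 15.2]
finger_gap: 55.7
```

Request:
drive_tool(steps=[{"delta_pos": [0, 0, -0.5], "yaw": 0, "hand": 45}, {"delta_pos": [0, 0, -0.5], "yaw": 0, "hand": 45}, {"delta_pos": [0, 0, 0], "yaw": 0, "hand": 45}, {"delta_pos": [0, 0, 0], "yaw": 0, "hand": 45}])

```text
clock: 8.13
eef_pos: [390.6, -235.9, 40.1]
eef_rot: [-3.142, 0.0, -0.0]
wrist_force: [-4.6, 3.4, 13.3]
finger_gap: 55.9
```

Request:
drive_tool(steps=[{"delta_pos": [0, 0, 0], "yaw": 0, "hand": 58}, {"delta_pos": [0, 0, 0], "yaw": 0, "hand": 62}, {"delta_pos": [0, 0, 0], "yaw": 0, "hand": 72}, {"delta_pos": [0, 0, 0], "yaw": 0, "hand": 85}, {"delta_pos": [0, 0, 0], "yaw": 0, "hand": 94}])

```text
clock: 8.55
eef_pos: [390.6, -235.9, 39.4]
eef_rot: [3.142, 0.0, -0.0]
wrist_force: [0.4, -0.3, -0.3]
finger_gap: 78.6
```

Request:
drive_tool(steps=[{"delta_pos": [0, 0, 15], "yaw": 0, "hand": 94}, {"delta_pos": [0, 0, 35], "yaw": 0, "hand": 94}, {"delta_pos": [0, 0, 40], "yaw": 0, "hand": 94}, {"delta_pos": [0, 0, 40], "yaw": 0, "hand": 94}, {"delta_pos": [0, 30, 10], "yaw": 0, "hand": 94}])

```text
clock: 8.97
eef_pos: [392.2, -209.0, 185.0]
eef_rot: [3.137, -0.007, -0.003]
wrist_force: [0.9, 1.3, 0.6]
finger_gap: 94.1
```

Request:
drive_tool(steps=[{"delta_pos": [0, 40, 0], "yaw": 0, "hand": 94}, {"delta_pos": [0, 40, 0], "yaw": 0, "hand": 94}, {"delta_pos": [0, 40, 0], "yaw": 0, "hand": 94}, {"delta_pos": [0, 40, 0], "yaw": 0, "hand": 94}, {"delta_pos": [0, 40, 0], "yaw": 0, "hand": 94}])

```text
clock: 9.38
eef_pos: [390.1, -4.2, 179.6]
eef_rot: [3.142, -0.001, -0.001]
wrist_force: [0.6, 0.3, -0.4]
finger_gap: 93.8
```

Request:
drive_tool(steps=[{"delta_pos": [0, 40, 0], "yaw": 0, "hand": 94}, {"delta_pos": [0, 40, 0], "yaw": 0, "hand": 94}, {"delta_pos": [0, 40, 0], "yaw": 0, "hand": 94}, {"delta_pos": [0, 40, 0], "yaw": 0, "hand": 94}, {"delta_pos": [0, 30, 0], "yaw": 0, "hand": 94}])

```text
clock: 9.8
eef_pos: [390.0, 186.8, 179.6]
eef_rot: [-3.141, -0.0, 0.001]
wrist_force: [0.1, -0.0, -0.3]
finger_gap: 94.1
```

```bash
python3 - <<'E'
from h import *
from cell import manip
print(manip.read_state())
c=manip.camera("top");im=c["frame"][:,:,::-1]
cv2.imwrite(f"pics/t4.png",im)
E
```

```text
{'clock': 9.8, 'joints': array([3.61845998e-01, 8.00975064e-02, 1.88791170e+00, 2.02909688e-04,
       1.17299900e+00, 1.93170585e+00]), 'qd': array([ 0.77154589,  0.33300526, -0.34984772, -0.003639  ,  0.0239583 ,
        0.75699841]), 'effort': array([ -4.07874048, -41.24888778, -30.41500568,   0.09770263,
        -0.06269369,  -1.05834916]), 'eef_pos': array([390.04812965, 186.82270704, 179.57413219]), 'eef_rot': array([-3.14121122e+00, -4.80713268e-04,  8.57838044e-04]), 'wrist_force': array([ 0.09553317, -0.00908008, -0.25056326]), 'moment': array([-0.02218612, -0.00919299,  0.00701696]), 'finger_gap': 94.08760977951856}
```

View pics/t4.png

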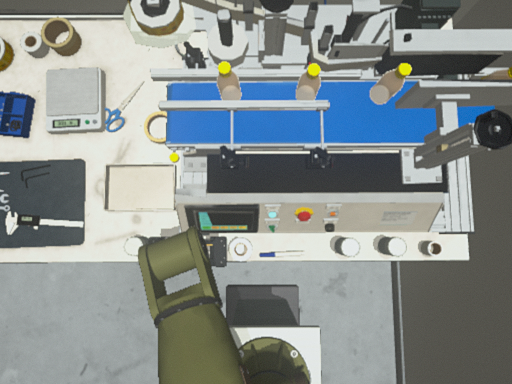

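C and D stand at (346,246) and (391,246), unchanged. Next is B at (389,214).

Request:
drive_tool(steps=[{"delta_pos": [-0.5, 20, 0], "yaw": 0, "hand": 94}, {"delta_pos": [-1, 9, 0], "yaw": 0, "hand": 94}, {"delta_pos": [0, 0, 0], "yaw": 0, "hand": 94}, {"delta_pos": [0, 0, 0], "yaw": 0, "hand": 94}])

```text
clock: 10.18
eef_pos: [389.0, 212.7, 179.3]
eef_rot: [3.141, 0.0, 0.0]
wrist_force: [-0.3, -0.1, 0.2]
finger_gap: 94.0
```

Request:
drive_tool(steps=[{"delta_pos": [0, 1, -35], "yaw": 0, "hand": 94}, {"delta_pos": [0, 0, -40], "yaw": 0, "hand": 94}, {"delta_pos": [0, 0, -35], "yaw": 0, "hand": 94}, {"delta_pos": [0, 0, -20], "yaw": 0, "hand": 94}, {"delta_pos": [0, 0, -9], "yaw": 0, "hand": 94}])

```text
clock: 10.6
eef_pos: [388.0, 212.4, 37.9]
eef_rot: [3.14, 0.004, -0.002]
wrist_force: [-0.2, -0.3, -0.3]
finger_gap: 93.8
```

Request:
drive_tool(steps=[{"delta_pos": [0, 0, 0], "yaw": 0, "hand": 75}, {"delta_pos": [0, 0, 0], "yaw": 0, "hand": 62}, {"delta_pos": [0, 0, 0], "yaw": 0, "hand": 58}, {"delta_pos": [0, 0, 0], "yaw": 0, "hand": 50}, {"delta_pos": [0, 0, 0], "yaw": 0, "hand": 45}])

```text
clock: 11.02
eef_pos: [389.6, 214.3, 41.5]
eef_rot: [-3.141, -0.002, -0.0]
wrist_force: [0.0, 0.9, 0.3]
finger_gap: 64.1
```

Request:
drive_tool(steps=[{"delta_pos": [0, 0, 0], "yaw": 0, "hand": 45}, {"delta_pos": [0, 0, 0], "yaw": 0, "hand": 45}, {"delta_pos": [0, 0, 0], "yaw": 0, "hand": 45}, {"delta_pos": [0, 0, 0], "yaw": 0, "hand": 45}, {"delta_pos": [0, 0, 0], "yaw": 0, "hand": 45}])

```text
clock: 11.43
eef_pos: [389.4, 214.1, 41.1]
eef_rot: [-3.141, -0.001, 0.0]
wrist_force: [-1.5, -2.9, 7.7]
finger_gap: 55.9
```

Request:
drive_tool(steps=[{"delta_pos": [0, 0, 3], "yaw": 0, "hand": 45}, {"delta_pos": [0, 0, 6], "yaw": 0, "hand": 45}, {"delta_pos": [0, 0, 8], "yaw": 0, "hand": 45}, {"delta_pos": [0, 0, 3], "yaw": 0, "hand": 45}, {"delta_pos": [0, 0, 0], "yaw": 0, "hand": 45}])

```text
clock: 11.85
eef_pos: [389.4, 214.3, 61.4]
eef_rot: [-3.141, -0.001, -0.0]
wrist_force: [0.1, -0.4, -7.6]
finger_gap: 55.9
```

Request:
drive_tool(steps=[{"delta_pos": [0, 0, 0], "yaw": 0, "hand": 45}, {"delta_pos": [0, 0, 0], "yaw": 0, "hand": 45}, {"delta_pos": [0, 0, 0], "yaw": 0, "hand": 45}, {"delta_pos": [0, 0, 0], "yaw": 0, "hand": 45}, {"delta_pos": [0, 0, 0], "yaw": 0, "hand": 45}])

```text
clock: 12.27
eef_pos: [389.0, 214.0, 60.3]
eef_rot: [3.141, 0.0, -0.0]
wrist_force: [0.5, -0.4, -7.7]
finger_gap: 55.7
```

B is 7.7 N (0.78 kg), so it is the loaded tin. I'll carry it high over A and then into the tray, aiming at (570,405).

Request:
drive_tool(steps=[{"delta_pos": [0, 0, 10], "yaw": 0, "hand": 45}, {"delta_pos": [0, 0, 20], "yaw": 0, "hand": 45}, {"delta_pos": [0, 0, 25], "yaw": 0, "hand": 45}, {"delta_pos": [0, 0, 25], "yaw": 0, "hand": 45}, {"delta_pos": [0, 0, 25], "yaw": 0, "hand": 45}])

```text
clock: 12.68
eef_pos: [388.8, 214.0, 167.3]
eef_rot: [-3.142, -0.0, -0.0]
wrist_force: [0.8, -0.1, -7.3]
finger_gap: 55.6
```

Request:
drive_tool(steps=[{"delta_pos": [0, 10, 15], "yaw": 0, "hand": 45}, {"delta_pos": [0, 15, 5], "yaw": 0, "hand": 45}, {"delta_pos": [0, 20, 0], "yaw": 0, "hand": 45}, {"delta_pos": [0, 25, 0], "yaw": 0, "hand": 45}, {"delta_pos": [0, 25, 0], "yaw": 0, "hand": 45}])

```text
clock: 13.1
eef_pos: [388.9, 309.9, 186.4]
eef_rot: [-3.141, -0.001, -0.001]
wrist_force: [0.0, -0.9, -6.9]
finger_gap: 55.6
```

Request:
drive_tool(steps=[{"delta_pos": [5, 22, 0], "yaw": 0, "hand": 45}, {"delta_pos": [10, 22, 0], "yaw": 0, "hand": 45}, {"delta_pos": [15, 20, 0], "yaw": 0, "hand": 45}, {"delta_pos": [20, 16, 0], "yaw": 0, "hand": 45}, {"delta_pos": [22, 12, 0], "yaw": 0, "hand": 45}])

```text
clock: 13.52
eef_pos: [461.1, 402.5, 185.9]
eef_rot: [-3.142, 0.0, 0.001]
wrist_force: [0.2, -0.4, -7.4]
finger_gap: 55.3
```

Request:
drive_tool(steps=[{"delta_pos": [25, 4, 0], "yaw": 0, "hand": 45}, {"delta_pos": [25, 0, 0], "yaw": 0, "hand": 45}, {"delta_pos": [25, 0, 0], "yaw": 0, "hand": 45}, {"delta_pos": [22, 0, 0], "yaw": 0, "hand": 45}, {"delta_pos": [12, 0, 0], "yaw": 0, "hand": 45}])

```text
clock: 13.93
eef_pos: [571.9, 404.3, 185.3]
eef_rot: [3.141, 0.0, -0.001]
wrist_force: [-1.0, -0.5, -7.3]
finger_gap: 55.7
```

Request:
drive_tool(steps=[{"delta_pos": [0, 0, 0], "yaw": 0, "hand": 45}, {"delta_pos": [0, 0, 0], "yaw": 0, "hand": 45}, {"delta_pos": [0, 0, 0], "yaw": 0, "hand": 45}])

```text
clock: 14.18
eef_pos: [569.3, 405.1, 185.5]
eef_rot: [3.141, 0.001, 0.0]
wrist_force: [0.3, -0.1, -7.7]
finger_gap: 55.7
```

```bash
python3 - <<'E'
from h import *
from cell import manip
print(manip.read_state())
c=manip.camera("scene");im=c["frame"][:,:,::-1]
cv2.imwrite(f"pics/s5.png",cv2.resize(im[130:330,60:320],None,fx=3,fy=3,interpolation=cv2.INTER_CUBIC))
E
```

```text
{'clock': 14.1833, 'joints': array([5.65992775e-01, 6.70176858e-01, 1.06710311e+00, 1.70676097e-04,
       1.40510032e+00, 2.13670693e+00]), 'qd': array([ 0.00617631, -0.01045831,  0.00477778, -0.00134624, -0.00251172,
       -0.00323491]), 'effort': array([-8.76668729e-01, -7.79650712e+01, -3.97190630e+01, -7.35084875e-02,
       -5.99777349e-02, -8.49676930e-03]), 'eef_pos': array([569.34659362, 405.1352623 , 185.52339097]), 'eef_rot': array([3.14131241e+00, 7.55094454e-04, 5.38526226e-05]), 'wrist_force': array([ 0.30534474, -0.08796234, -7.70965353]), 'moment': array([0.08831599, 0.01804916, 0.00476583]), 'finger_gap': 55.677290175241836}
```

View pics/s5.png

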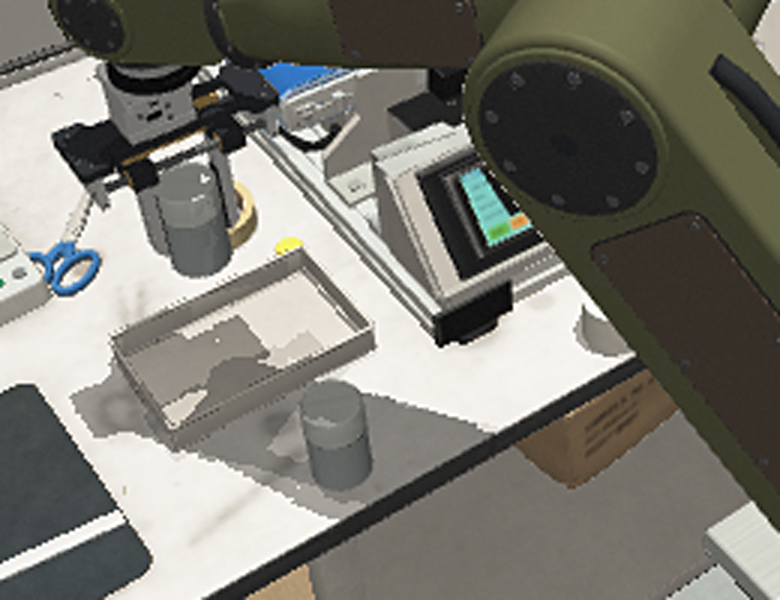

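The loaded tin hangs upright at about (195,220), above the tray, and A is undisturbed at (337,435). Lowering: contact should come at TCP z of about 43.

Request:
drive_tool(steps=[{"delta_pos": [0, 0, -15], "yaw": 0, "hand": 45}, {"delta_pos": [0, 0, -25], "yaw": 0, "hand": 45}, {"delta_pos": [0, 0, -25], "yaw": 0, "hand": 45}, {"delta_pos": [0, 0, -25], "yaw": 0, "hand": 45}, {"delta_pos": [0, 0, -15], "yaw": 0, "hand": 45}])

```text
clock: 14.65
eef_pos: [568.5, 404.9, 78.0]
eef_rot: [3.14, 0.003, 0.001]
wrist_force: [0.1, 0.7, -8.5]
finger_gap: 55.6
```

Request:
drive_tool(steps=[{"delta_pos": [0, 0, -12], "yaw": 0, "hand": 45}, {"delta_pos": [0, 0, -8], "yaw": 0, "hand": 45}, {"delta_pos": [0, 0, -5], "yaw": 0, "hand": 45}, {"delta_pos": [0, 0, -3], "yaw": 0, "hand": 45}, {"delta_pos": [0, 0, 0], "yaw": 0, "hand": 45}])

```text
clock: 15.07
eef_pos: [570.1, 405.2, 52.7]
eef_rot: [-3.141, -0.0, -0.0]
wrist_force: [0.6, -0.7, -6.6]
finger_gap: 55.6
```

Request:
drive_tool(steps=[{"delta_pos": [0, 0, -1], "yaw": 0, "hand": 45}, {"delta_pos": [0, 0, -1], "yaw": 0, "hand": 45}, {"delta_pos": [0, 0, -1], "yaw": 0, "hand": 45}, {"delta_pos": [0, 0, 0], "yaw": 0, "hand": 45}])

```text
clock: 15.4
eef_pos: [570.1, 405.1, 49.6]
eef_rot: [-3.141, -0.0, -0.0]
wrist_force: [-0.4, 0.4, -7.1]
finger_gap: 55.5
```

Request:
drive_tool(steps=[{"delta_pos": [0, 0, -1], "yaw": 0, "hand": 45}, {"delta_pos": [0, 0, -1], "yaw": 0, "hand": 45}, {"delta_pos": [0, 0, -1], "yaw": 0, "hand": 45}, {"delta_pos": [0, 0, -1], "yaw": 0, "hand": 45}, {"delta_pos": [0, 0, 0], "yaw": 0, "hand": 45}])

```text
clock: 15.82
eef_pos: [570.0, 405.0, 45.1]
eef_rot: [3.141, 0.0, -0.0]
wrist_force: [-0.4, -0.2, -7.6]
finger_gap: 55.8
```

Request:
drive_tool(steps=[{"delta_pos": [0, 0, -0.5], "yaw": 0, "hand": 45}, {"delta_pos": [0, 0, -0.5], "yaw": 0, "hand": 45}, {"delta_pos": [0, 0, 0], "yaw": 0, "hand": 45}])

```text
clock: 16.07
eef_pos: [570.1, 405.1, 44.4]
eef_rot: [3.142, 0.0, -0.0]
wrist_force: [-0.2, -0.0, -8.0]
finger_gap: 55.4
```

Request:
drive_tool(steps=[{"delta_pos": [0, 0, -0.5], "yaw": 0, "hand": 45}, {"delta_pos": [0, 0, 0], "yaw": 0, "hand": 45}, {"delta_pos": [0, 0, -0.5], "yaw": 0, "hand": 45}, {"delta_pos": [0, 0, 0], "yaw": 0, "hand": 45}, {"delta_pos": [0, 0, 0], "yaw": 0, "hand": 45}])

```text
clock: 16.48
eef_pos: [570.1, 405.1, 43.4]
eef_rot: [3.142, 0.0, -0.0]
wrist_force: [0.5, -0.7, -7.2]
finger_gap: 55.7
```

Request:
drive_tool(steps=[{"delta_pos": [0, 0, -0.4], "yaw": 0, "hand": 45}, {"delta_pos": [0, 0, 0], "yaw": 0, "hand": 45}, {"delta_pos": [0, 0, 0], "yaw": 0, "hand": 45}, {"delta_pos": [0, 0, 0], "yaw": 0, "hand": 45}])

```text
clock: 16.82
eef_pos: [570.1, 405.1, 43.1]
eef_rot: [3.142, -0.0, -0.0]
wrist_force: [-0.3, 0.3, -6.7]
finger_gap: 55.6
```

Request:
drive_tool(steps=[{"delta_pos": [0, 0, -0.5], "yaw": 0, "hand": 45}, {"delta_pos": [0, 0, 0], "yaw": 0, "hand": 45}, {"delta_pos": [0, 0, 0], "yaw": 0, "hand": 45}, {"delta_pos": [0, 0, 0], "yaw": 0, "hand": 45}])

```text
clock: 17.15
eef_pos: [570.2, 405.2, 42.9]
eef_rot: [-3.141, -0.0, -0.0]
wrist_force: [-1.0, -1.4, -0.6]
finger_gap: 55.5
```

Contact: the wrist force dropped from -7 N to about 0. Releasing.

Request:
drive_tool(steps=[{"delta_pos": [0, 0, 0], "yaw": 0, "hand": 57}, {"delta_pos": [0, 0, 0], "yaw": 0, "hand": 59}, {"delta_pos": [0, 0, 0], "yaw": 0, "hand": 66}, {"delta_pos": [0, 0, 0], "yaw": 0, "hand": 78}, {"delta_pos": [0, 0, 0], "yaw": 0, "hand": 90}])

```text
clock: 17.57
eef_pos: [570.2, 405.1, 42.8]
eef_rot: [-3.141, -0.0, -0.0]
wrist_force: [0.6, 0.5, 0.7]
finger_gap: 75.5
```

Request:
drive_tool(steps=[{"delta_pos": [0, 0, 5], "yaw": 0, "hand": 94}, {"delta_pos": [0, 0, 25], "yaw": 0, "hand": 94}, {"delta_pos": [0, 0, 40], "yaw": 0, "hand": 94}, {"delta_pos": [0, 0, 40], "yaw": 0, "hand": 94}, {"delta_pos": [0, 0, 40], "yaw": 0, "hand": 94}])

```text
clock: 17.98
eef_pos: [569.8, 404.9, 194.8]
eef_rot: [-3.142, -0.0, -0.0]
wrist_force: [0.6, -0.1, -0.3]
finger_gap: 94.3
```

Request:
drive_tool(steps=[{"delta_pos": [-40, -30, 10], "yaw": 0, "hand": 94}, {"delta_pos": [-40, -40, 10], "yaw": 0, "hand": 94}, {"delta_pos": [-40, -40, 0], "yaw": 0, "hand": 94}, {"delta_pos": [-35, -40, 0], "yaw": 0, "hand": 94}, {"delta_pos": [-30, -40, 0], "yaw": 0, "hand": 94}])

```text
clock: 18.4
eef_pos: [424.6, 256.3, 208.3]
eef_rot: [-3.141, -0.001, 0.0]
wrist_force: [1.3, -0.7, 1.1]
finger_gap: 94.4
```

Request:
drive_tool(steps=[{"delta_pos": [0, -41, 0], "yaw": 0, "hand": 94}, {"delta_pos": [0, -41, 0], "yaw": 0, "hand": 94}, {"delta_pos": [0, -41, 0], "yaw": 0, "hand": 94}, {"delta_pos": [0, -41, 0], "yaw": 0, "hand": 94}, {"delta_pos": [0, -35, 0], "yaw": 0, "hand": 94}])

```text
clock: 18.82
eef_pos: [426.0, 56.3, 208.7]
eef_rot: [3.142, -0.001, -0.0]
wrist_force: [0.4, 0.4, 0.4]
finger_gap: 94.1
```

```bash
python3 - <<'E'
from h import *
from cell import manip
s=manip.read_state();print(s["clock"],s["eef_pos"],s["wrist_force"])
for n in("top","scene"):
    c=manip.camera(n);P=cloud(c);cv2.imwrite(f"pics/{n}6.png",c["frame"][:,:,::-1])
    for nm,(x,y) in dict(A=(394,378),C=(390,-235),D=(390,-367),B=(570,405),roll=(382,77)).items():
        h0=40 if nm=="roll" else 75
        m=(np.hypot(P[...,0]-x,P[...,1]-y)<45)&(P[...,2]>h0)&(P[...,2]<105);Q=P[m].astype(np.float32)
        if len(Q)<50: print(n,nm,"hidden",len(Q));continue
        (cx,cy),r=cv2.minEnclosingCircle(Q[:,:2].copy());print(n,nm,len(Q),round(cx,1),round(cy,1),round(r,1),np.percentile(Q[:,2],90).round(1))
E
```

```text
18.8167 [426.03046607  56.25929456 208.68894247] [0.42502875 0.39548731 0.38380113]
top A 329 394.1 377.6 28.0 91.2
top C 323 398.8 -235.8 36.3 90.9
top D 330 399.4 -366.9 35.8 91.1
top B 312 569.0 404.6 28.2 93.0
top roll 58 360.0 75.3 23.5 47.6
scene A 331 393.3 379.4 29.1 89.1
scene C hidden 0
scene D hidden 0
scene B 283 567.0 407.8 29.8 91.0
scene roll 259 386.9 80.0 39.8 46.6
```

View pics/top6.png

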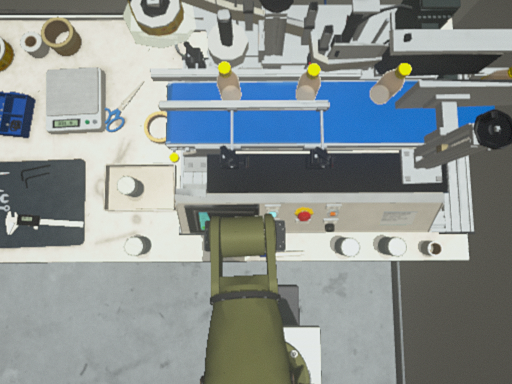

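View pics/scene6.png

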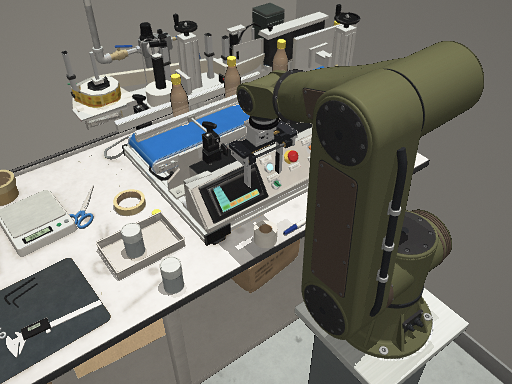

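The tin stands upright in the tray at (130,186) in the top view. A, C, D, the roll and the marker are where they were. The enlarged circles for C and D probably include panel-edge points, so I'll recheck those two without them and hand in.

```bash
python3 - <<'E'
from h import *
from cell import manip
c=manip.camera("top");P=cloud(c)
for y in(-235,-367):
    m=(abs(P[...,0]-390)<33)&(abs(P[...,1]-y)<40)&(P[...,2]>75)&(P[...,2]<105);Q=P[m].astype(np.float32)
    print(cv2.minEnclosingCircle(Q[:,:2].copy()),np.median(Q,0))
print(manip.sign_off())
E
```

```text
((389.3125305175781, -236.0701904296875), 28.290111541748047) [ 390.63123 -234.24283   88.12844]
((390.81988525390625, -366.9325256347656), 27.842069625854492) [ 390.19806 -365.5166    87.96274]
the job is handed in; nothing more can be done
None
```

The loaded tin was the inner left one (third in the order I lifted them). It now stands upright in the tray at about (569, 405), and I handed the job in at about 19 s of the 72 s.

**Weighing:** I gripped each tin on its body below the lid. The far right tin weighed about 1.8 N, the inner right about 1.9 N and the inner left about 7.7 N (0.78 kg). I never lifted the far left tin, because 0.78 kg could only be the loaded one.

**Last checks:**
- **Tins:** The two right tins are back upright within about 1 mm of where they stood. The far left tin was not touched.
- **Set-down:** The tray placement was gentle, with the wrist force going from about −7 N to 0 before release. The two empty tins met the table a bit more firmly, reading 13–15 N.
- **Roll and marker:** Neither was touched. The arm partly covered both in the last pictures, so I checked them only by eye.
- **Disagreement:** My first position check of the two right tins gave circles too large (about 36 mm radius). Repeated with the labeller's panel edge left out, it gave 28 mm, as it should.

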